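# Tip a colour standard out of its tray and set it on the viewing stand

## Robot

A 6-joint arm with a two-finger parallel gripper is mounted at the origin on the work surface. World frame = base frame: x ahead of the robot, y to its left, z up, the work surface at z = 0. Lengths are in mm, angles in rad, forces in N, time in s.
With the tool pointing down it reaches from about 400 to 825 mm from the base axis. Payload 7 kg.
Tool frame: the origin (TCP) lies at the very end of the fingers, on their centre line; the grasp point (between the pads) lies 19 mm behind it; z points along the fingers, y is the direction in which the jaws open and shut (so a half turn about z gives the same grasp; the last joint's range is limited). The gripper opens to 88 mm and grips with 3 to 60 N. Pads are 19 mm wide; open, the fingers measure 130 mm over their backs; the gripper's body (78 mm by 193 mm) begins 47 mm behind the grasp point.
Start: joints at [-0.83, 0.359, 0.012, 0, -1.224, -0.288], TCP at [295.274, -606.967, 226.561] pointing down, gripper open.
Joint ranges: [-3.07, 3.07], [-1.43, 2.12], [-1.02, 1.25], [-3.03, 1.67], [-3.05, -0], [-3.03, 3.03]. Speed limits (rad/s): [2.39, 2.39, 3.01, 3.14, 3.14, 3.14].

## Interface

Orientations are given as a unit quaternion [x, y, z, w].
In Python, from plant import bot gives the robot as it stands. Calls block until the motion is done:
- bot.move_ptp(position, orientation): joint-space move of the TCP to a pose.
- bot.line_to(position, velocity=150, ori=None): straight line of the TCP; ori=None keeps the orientation; velocity is the mean speed in mm/s.
- bot.move_joints(angles): joint-space move.
- bot.move_gripper(opening, force=None): finger opening in mm; force is the grip in N (None keeps the last); returns when the fingers have stopped.
- bot.pause(seconds).
- bot.solve_ik(position, orientation): joint angles nearest the present ones, or None.
- bot.read_state(): the state.
- bot.camera(name): name is "side" or "top"; returns the picture (400x640x3 uint8, red, green, blue); there is no depth.
- bot.get_calibration(name): a dict with "fx", "fy", "cx", "cy" (pixels), "view" (4x4, takes a point from world to camera coordinates). Camera axes: x right, y up, looking along -z (the intrinsics and any distortion apply to the point x, -y, -z); pixel columns grow to the right and rows downward; lengths in mm; the calibration is good to about 2 mm. A picture is of the moment at which its call begins. get_calibration takes no time and is no camera call.
A pose or a line that the arm cannot do raises bot.Unreachable and nothing moves.
- bot.close_job(): hands the job in, once; it reports no verdict.
The state is a dict: "t": time; "joint_pos": joint angles; "qvel": joint speeds; "tau": joint torques, N m; "tcp_pos": TCP position; "eef_rot": TCP orientation; "contact_force": force on the tool from outside, world axes, zero at the start; "moment": the same for the moment, N m; "width": finger opening in mm.
Only numpy, scipy, OpenCV 4.12 (cv2) and the standard library are available. Lean on these libraries where they do the work, as an engineer would, in place of code of your own. Each camera call takes 0.05 s, during which the arm holds its last target. There are 200 camera calls.

## Task

Stand the blue colour tile on the viewing stand: it lies flush in its tray, so press its thumb-notch end down until it tips and stays up on the ramp when you let go, then take it by the raised edge. Set it gently on the ledge, leaning back on the slope, blue face out, square and centred, and let go. Never drop it, and leave the yellow tile, pail, bottle and ink knife as they are.

Things in the scene. Friction and masses are not known exactly. Their poses are not given: they have to be found in the camera images.
- blue_tile_mid (a point): Centre (half-way through the thickness) of the blue ceramic tile, 100 x 100 x 10 mm, 180 to 310 g. z points out of its blue glazed face, x to its thumb-notch end, y across. At the start it lies level in either of the tray's two pockets, its face flush with the tray's top.
- yellow_tile_mid (a point): Centre of the yellow tile, same size, in the other pocket; it stays where it is.
- tray: Fixed grey and black plastic tray, 56 mm high, 232 mm wide (y), from -60 to +70 mm in its x, which points away from the robot (give or take 17 degrees). Origin on the bench below the middle. Two pockets 103 x 103 mm, centred at x = 0, y = +57 and -57 mm; near wall 8 mm thick; far (+x) wall 18 mm thick with a thumb notch 46 mm wide, 12 mm deep at each pocket.
- tray_edge (a point): Mid-point, on the tray's axes, of the line (along y, 3 mm to +x of the pockets' centres, 46 mm above the bench) about which a pressed tile turns. Nearer the robot the pocket floor is level and carries the tile; beyond it a ramp falls at 52 degrees to the level into a well whose bottom is 5 mm above the bench.
- tray_ramp (a point): Mid-point of the ramps' surface, half-way down. A tile pushed over past about 45 degrees (fingers some 22 mm below flush, 33 mm beyond the edge) stays over when let go: it lies on the ramp at 52 degrees, foot on the well's bottom, face up and to +x, near edge raised 75 to 90 mm above the bench. Pressed against the ramp it resists.
- stand: Viewing stand fixed to the bench: aluminium slope and ledge on a dark steel base 130 x 120 x 8 mm; origin under the base's middle; x points the way the tile shall face (away from the robot, give or take 23 degrees), y along the ledge. The slope rises towards -x at 55 degrees to the level, 90 mm wide, 68 mm long; the ledge is square to it, 110 mm wide, 18 mm deep, with a lip 7 mm high.
- stand_seat (a point): Where the tile's centre is when it stands properly on the stand: 62 mm above the bench, 50 mm up the slope from the ledge and 5 mm off the slope; axes are the stand's (z up). The tile's top 32 mm then stand clear above the slope's upper edge.
- ink_pail: White plastic pail with a blue lid, 110 mm in diameter, 115 mm high, standing beyond the work; origin under its centre.
- wash_bottle: Pale green bottle with a green cap, 66 mm in diameter, 190 mm high; origin under its centre.
- ink_knife: Ink knife (spatula) with a red handle, 230 mm long, lying on the bench; origin under its middle.
There are look-alikes about, which are no part of the job. What is shaped like the part that bears blue_tile_mid but black is not meant.

How it is judged:
By the outcome, as a careful person would: the job done as asked, in the order asked, and still so for the second after the job is handed in, with the robot touching nothing.
It also fails if it takes over 45 s, if anything falls off the work surface, if the arm or the gripper's body presses on something with over 40 N, if the wrist force passes 120 N, or if a joint passes its speed limit or range.

## Working session

There is one attempt and no reset: what is moved stays moved. The work goes in short steps, each a Python script; the robot and the scene stay as the last script left them, time stands still between calls to the robot, and variables do not carry over. Pictures are saved under pics/ and viewed, about 8 in all and at most 12, crops included, and the job is handed in when it is done.

```bash
ls; mkdir -p pics
python3 - <<'E'
from plant import bot
import cv2, numpy as np
np.set_printoptions(precision=4,suppress=True)
for n in("side","top"):
    im=bot.camera(n); cv2.imwrite(f"pics/{n}0.png",im[:,:,::-1])
    c=bot.get_calibration(n); print(n,c)
s=bot.read_state(); print(s)
E
```

```text
pics
side {'fx': 429.8229785276178, 'fy': 429.8229785276178, 'cx': 307.8701013764245, 'cy': 194.99836966807004, 'view': array([[   -0.9266,    -0.3757,    -0.017 ,   547.2907],
       [    0.2742,    -0.7057,     0.6533,  -189.6503],
       [   -0.2575,     0.6007,     0.7569, -1281.8258],
       [    0.    ,     0.    ,     0.    ,     1.    ]])}
top {'fx': 396.72443078097524, 'fy': 396.72443078097524, 'cx': 319.43391905429036, 'cy': 204.0392335236008, 'view': array([[   0.0135,   -0.9999,   -0.0089,  -16.0471],
       [   0.9975,    0.0129,    0.07  , -589.3593],
       [  -0.0699,   -0.0098,    0.9975, -970.761 ],
       [   0.    ,    0.    ,    0.    ,    1.    ]])}
{'t': 0.1, 'joint_pos': array([-0.8299,  0.3593,  0.0112, -0.0003, -1.2241, -0.2881]), 'qvel': array([-0.0008, -0.003 ,  0.0019,  0.0027,  0.002 , -0.0005]), 'tau': array([  0.0002, -58.4162,  29.3753,   7.0155,   0.0102,  -0.0001]), 'tcp_pos': array([ 295.0951, -606.6053,  225.7208]), 'eef_rot': array([-0.2244,  0.9745,  0.0007, -0.0002]), 'contact_force': array([-0.2949, -0.1337, -1.5712]), 'moment': array([-0.0048,  0.0096,  0.0143]), 'width': 87.97512118376686}
```

View pics/top0.png

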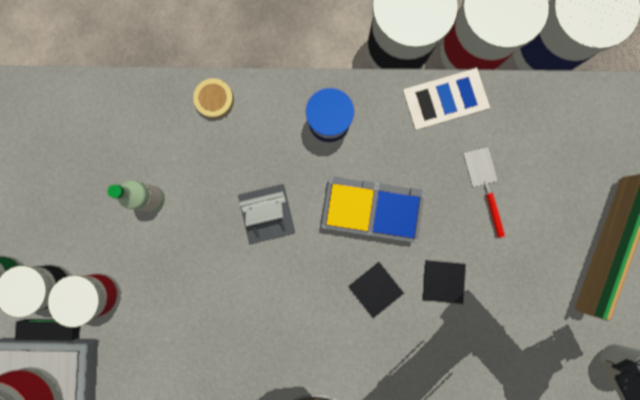

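View pics/side0.png

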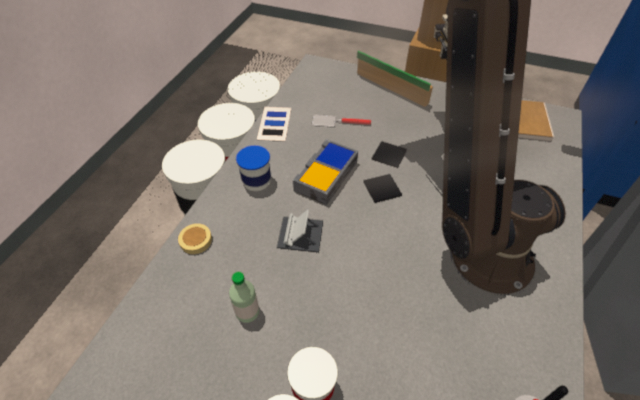

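Top view: the blue tile is at about (398,214) and the yellow at (350,207), both in the tray. The stand is at (266,214), the pail at (330,112), the bottle at (130,194) and the knife at (487,195). The two black squares at (376,290) and (444,281) and the blue swatches on the card at (447,98) are look-alikes. Only (398,214) is blue, tile-sized and in a tray pocket. Next I'll measure and confirm it in an enlarged crop.

```bash
cat > h.py <<'E'
from plant import bot
import cv2, numpy as np
from scipy.spatial.transform import Rotation as R
np.set_printoptions(precision=2,suppress=True)
def ray(n,uv):
    c=bot.get_calibration(n); V=np.array(c["view"]); u,v=uv
    d=np.array([(u-c["cx"])/c["fx"],-(v-c["cy"])/c["fy"],-1.])
    return -V[:3,:3].T@V[:3,3], V[:3,:3].T@d
def onz(n,uv,z):
    o,d=ray(n,uv); return o+d*(z-o[2])/d[2]
def proj(n,p):
    c=bot.get_calibration(n); V=np.array(c["view"]); q=V[:3,:3]@p+V[:3,3]
    return np.array([c["cx"]-c["fx"]*q[0]/q[2], c["cy"]+c["fy"]*q[1]/q[2]])
def mask(im,lo,hi,box=None):
    m=cv2.inRange(cv2.cvtColor(im,cv2.COLOR_RGB2HSV),np.array(lo),np.array(hi))
    if box:
        k=np.zeros_like(m); x0,y0,x1,y1=box; k[y0:y1,x0:x1]=255; m&=k
    return m
def big(m):
    cs,_=cv2.findContours(m,cv2.RETR_EXTERNAL,cv2.CHAIN_APPROX_NONE); return max(cs,key=cv2.contourArea)
def rect_z(n,m,z):
    "min-area rectangle on plane z: centre, sizes, angle"
    p=np.array([onz(n,q[0],z)[:2] for q in big(m)],np.float32); return cv2.minAreaRect(p)
def state():
    s=bot.read_state(); return s
E
cat > m.py <<'E'
from h import *
B={"top":dict(blue=(360,170,430,255),yel=(320,170,375,240),base=(230,175,305,252)),"side":dict(blue=(310,135,365,180),yel=(290,155,350,205),base=(270,205,330,258))}
for n in B:
    im=cv2.imread(f"pics/{n}0.png")[:,:,::-1].copy()
    for k,lo,hi in(("blue",(105,120,60),(130,255,255)),("yel",(18,120,80),(35,255,255))):
        print(n,k,rect_z(n,mask(im,lo,hi,B[n][k]),56))
    m=mask(im,(0,0,0),(180,255,85),B[n]["base"]); print(n,"base",rect_z(n,m,8), m.sum()//255)
t=cv2.imread("pics/top0.png"); s=cv2.imread("pics/side0.png")
a=cv2.resize(t[170:255,230:430],(800,340),interpolation=cv2.INTER_CUBIC)
b=cv2.resize(s[135:260,270:370],(320,400)[:2],interpolation=cv2.INTER_CUBIC)[:260*400//400+140]
c=np.zeros((600,800,3),np.uint8); c[:340]=a
c[340:600,:416]=cv2.resize(s[195:260,268:372],(416,260),interpolation=cv2.INTER_CUBIC)
c[340:600,420:792]=cv2.resize(s[138:203,285:378],(372,260),interpolation=cv2.INTER_CUBIC)
cv2.imwrite("pics/crop0.png",c)
E
python3 m.py
```

```text
top blue ((565.701904296875, -192.6255645751953), (99.7988510131836, 100.42623901367188), 82.02642059326172)
top yel ((581.2988891601562, -81.25656127929688), (102.13526916503906, 101.51397705078125), 82.02705383300781)
top base ((525.70458984375, 126.50931549072266), (36.1086540222168, 96.75469970703125), 14.805234909057617) 319
side blue ((566.8848266601562, -193.7219696044922), (99.16567993164062, 99.65142059326172), 81.80301666259766)
side yel ((581.9461669921875, -82.73726654052734), (102.90928649902344, 102.99105072021484), 81.64103698730469)
side base ((563.068359375, 128.8997802734375), (126.15294647216797, 121.08458709716797), 14.744054794311523) 780
```

View pics/crop0.png

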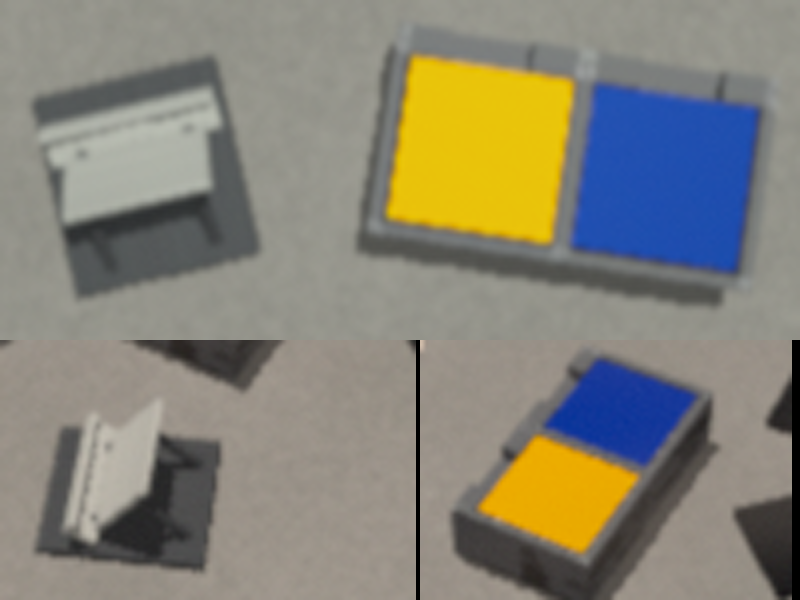

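The crop confirms the blue tile in the right-hand (-y) pocket, with the notch side up in the picture (+x). The stand has its ledge toward +x. Both views agree to about 1.5 mm on each tile. Next: stand geometry and reachability.

```bash
cat > g.py <<'E'
from h import *
ty=np.radians(-8.0); TM=np.array([573.95,-137.6,0])
def ax(yaw): return np.array([np.cos(yaw),np.sin(yaw),0]),np.array([-np.sin(yaw),np.cos(yaw),0]),np.array([0,0,1.])
TX,TY,Z=ax(ty)
PB=TM-57*TY
def quats(z,y):
    z=z/np.linalg.norm(z)
    return [R.from_matrix(np.c_[np.cross(s*y,z),s*y,z]).as_quat() for s in(1,-1)]
def lean(yaw,deg,flip):
    "tool pointing down a slope of deg that faces yaw, jaws along its normal"
    X,Y,_=ax(yaw);a=np.radians(deg)
    return quats(X*np.cos(a)-Z*np.sin(a), X*np.sin(a)+Z*np.cos(a))[flip]
E
python3 - <<'E'
from g import *
tc=lambda x,y:(230+x/4,170+y/4)
sc=lambda x,y:(268+x/4,195+(y-340)/4)
b=[onz("top",tc(*p),8) for p in((35,100),(212,58),(258,250),(78,297))]
print("base top",np.mean(b,0),[np.linalg.norm(b[i]-b[i-3]) for i in range(4)])
b=[onz("side",sc(*p),8) for p in((62,428),(220,442),(203,570),(38,552))]
print("base side",np.mean(b,0))
X,Y,_=ax(np.radians(14.8)); C=np.array([563,128,0])
def show(k,n,p,z):
    q=onz(n,p,z)-C; print(k,n,q@X,q@Y)
for p in((65,224),(213,190)): show("slopetop","top",tc(*p),74)
for p in((163,400),(155,497)): show("slopetop","side",sc(*p),74)
for p in((38,125),(213,87)): show("liptop","top",tc(*p),34)
for p in((88,413),(65,530)): show("ledge bottom","side",sc(*p),28)
for p in((95,413),(80,540)): show("?","side",sc(*p),34)
q0=bot.read_state()["joint_pos"]
for nm,p,qs in(("press",PB+36*TX+Z*60,quats(-Z,TY)),("grasp",PB-13*TX+Z*67,[lean(ty,52,f) for f in(0,1)]),("pre",PB-60*TX+Z*130,[lean(ty,52,f) for f in(0,1)]),("place",C+np.array([0,0,90])-40*X,[lean(np.radians(14.8),55,f) for f in(0,1)])):
    for q in qs: print(nm,p,q,bot.solve_ik(p,q))
E
```

```text
base top [563.54 125.6    8.  ] [np.float64(115.42130354869374), np.float64(125.27209140760125), np.float64(116.97064626315743), np.float64(127.78312121369535)]
base side [562.15 129.83   8.  ]
slopetop top -21.35824496566648 41.96368905079802
slopetop top -23.069767135089247 -47.50337224496517
slopetop side -21.04647830400622 -43.833098759187756
slopetop side -26.64452841042424 47.32665934422111
liptop top 44.575258531772214 51.502301941870705
liptop top 41.176285506650906 -59.0001625018742
ledge bottom side 42.09824614301631 -60.480357489801754
ledge bottom side 42.07681380640785 52.84660338999232
? side 35.55493665492789 -56.44616496588938
? side 28.441258222840478 64.49189938152092
press [ 601.67 -199.06   60.  ] [ 0.07  1.    0.   -0.  ] [-0.01  0.44 -0.28  0.   -0.85 -1.7 ]
press [ 601.67 -199.06   60.  ] [ 1.   -0.07  0.    0.  ] [-0.01  0.44 -0.28  0.   -0.85  1.44]
grasp [ 553.14 -192.24   67.  ] [0.71 0.62 0.21 0.25] None
grasp [ 553.14 -192.24   67.  ] [-0.62  0.71 -0.25  0.21] None
pre [ 506.6  -185.69  130.  ] [0.71 0.62 0.21 0.25] None
pre [ 506.6  -185.69  130.  ] [-0.62  0.71 -0.25  0.21] None
place [524.33 117.78  90.  ] [0.58 0.76 0.24 0.18] None
place [524.33 117.78  90.  ] [ 0.76 -0.58  0.18 -0.24] None
```

Run:
```python
from g import *
def q_lean(yaw,deg,b,flip):
    X,Y,_=ax(yaw);a=np.radians(deg);d=X*np.cos(a)-Z*np.sin(a);n=X*np.sin(a)+Z*np.cos(a);b=np.radians(b)
    return quats(np.cos(b)*d+np.sin(b)*Y,n)[flip]
sy=np.radians(14.8);SX,SY,_=ax(sy)
G=PB-13*TX+Z*67; P=np.array([563,128,90.])-25*SX
for nm,p,yaw,degs in(("G",G,ty,(90,80,75,70,65,60,56,52)),("P",P,sy,(90,80,75,70,65,60,55))):
  for f in(0,1):
    print(nm,f,[(d,b) for d in degs for b in range(-60,61,10) if bot.solve_ik(p,q_lean(yaw,d,b,f)) is not None])
    for d in degs:
        q=bot.solve_ik(p,q_lean(yaw,d,0,f)); print(d,q)
```

```text
G 0 [(90, -60), (90, -50), (90, -40), (90, -30), (90, -20), (90, -10), (90, 0), (90, 10), (90, 20), (90, 30), (90, 40), (90, 50), (90, 60), (80, -60), (80, -50), (80, -40), (80, -30), (80, -20), (80, -10), (80, 0), (80, 10), (80, 20), (80, 30), (80, 40), (80, 50), (80, 60), (75, -60), (75, -50), (75, -40), (75, -30), (75, -20), (75, -10), (75, 0), (75, 10), (75, 20), (75, 30), (75, 40), (75, 50), (75, 60), (70, -60), (70, -50), (70, -40), (70, 0), (70, 10), (70, 20), (70, 30), (70, 40), (70, 50), (70, 60), (65, -60), (65, -50), (65, 10), (65, 20), (65, 30), (65, 40), (65, 50), (65, 60), (60, -60), (60, 10), (60, 20), (60, 30), (60, 40), (60, 50), (60, 60), (56, -60), (56, 10), (56, 20), (56, 30), (56, 40), (56, 50), (56, 60), (52, 10), (52, 20), (52, 30), (52, 40), (52, 50), (52, 60)]
90 [-0.    0.36 -0.39  0.   -0.82  3.  ]
80 [ 0.02  0.28 -0.56  0.05 -0.56  2.94]
75 [ 0.03  0.25 -0.65  0.11 -0.42  2.88]
70 [ 0.03  0.22 -0.78  0.25 -0.24  2.74]
65 None
60 None
56 None
52 None
G 1 [(90, -60), (90, -50), (90, -40), (90, -30), (90, -20), (90, -10), (90, 0), (90, 10), (90, 20), (90, 30)
[... 2017 characters left out ...]
80, 40), (80, 50), (80, 60), (75, -60), (75, -50), (75, -40), (75, -30), (75, -20), (75, -10), (75, 0), (75, 10), (75, 20), (75, 30), (75, 40), (75, 50), (75, 60), (70, -60), (70, -50), (70, -40), (70, -30), (70, 0), (70, 10), (70, 20), (70, 30), (70, 40), (70, 50), (70, 60), (65, -60), (65, -50), (65, -40), (65, 10), (65, 20), (65, 30), (65, 40), (65, 50), (65, 60), (60, -60), (60, -50), (60, 10), (60, 20), (60, 30), (60, 40), (60, 50), (60, 60), (55, -60), (55, 20), (55, 30), (55, 40), (55, 50), (55, 60)]
90 [ 0.58  0.29 -0.44  0.   -0.85 -0.32]
80 [ 0.62  0.2  -0.63  0.11 -0.58 -0.45]
75 [ 0.64  0.16 -0.75  0.23 -0.43 -0.58]
70 [ 0.61  0.12 -0.93  0.54 -0.23 -0.86]
65 None
60 None
55 None
```

Pointing straight down the slope is out of reach. Tilting the tool about 25° within the tile's plane can be reached at both pick and place, so I'll grasp that way. First, press the tile over with force monitoring.

```bash
cat >> g.py <<'E'
def q_lean(yaw,deg,b,flip):
    X,Y,_=ax(yaw);a=np.radians(deg);d=X*np.cos(a)-Z*np.sin(a);n=X*np.sin(a)+Z*np.cos(a);b=np.radians(b)
    return quats(np.cos(b)*d+np.sin(b)*Y,n)[flip]
def st(k=""):
    s=bot.read_state(); print(k,"t %.1f"%s["t"],s["tcp_pos"],"F",s["contact_force"],"w %.1f"%s["width"]); return s
E
python3 - <<'E'
from g import *
sy=np.radians(14.8);SX,SY,_=ax(sy)
for f in(0,1):
  for b in(20,25,30,35):
    for p,yaw,d in((PB-11*TX+Z*73,ty,52),(PB-60*TX+Z*140,ty,52),(np.array([563,128,90.])-25*SX,sy,55),(np.array([563,128,150.])-50*SX,sy,55)):
        print(f,b,bot.solve_ik(p,q_lean(yaw,d,b,f)))
q=quats(-Z,TY)[0]; P=PB+36*TX
bot.move_gripper(0,20)
bot.move_ptp(P+80*Z,q); st("above")
bot.line_to(P+60*Z,100); F0=st("z60")["contact_force"]
for z in range(56,31,-3):
    bot.line_to(P+z*Z,60); s=st(z)
    if np.linalg.norm(s["contact_force"]-F0)>45: print("stop");break
bot.line_to(P+110*Z,120); st("up")
for n in("side","top"): cv2.imwrite(f"pics/{n}1.png",bot.camera(n)[:,:,::-1])
E
```

```text
0 20 [-0.51  0.29 -0.4  -1.04 -0.66 -1.86]
0 20 [-0.5   0.11 -0.46 -0.92 -0.72 -2.03]
0 20 [ 0.15  0.16 -0.51 -0.94 -0.51 -2.17]
0 20 [ 0.22  0.01 -0.55 -0.77 -0.55 -2.42]
0 25 [-0.58  0.33 -0.36 -1.07 -0.79 -1.8 ]
0 25 [-0.59  0.16 -0.4  -0.97 -0.86 -1.93]
0 25 [ 0.04  0.21 -0.46 -1.02 -0.66 -2.02]
0 25 [ 0.08  0.06 -0.48 -0.89 -0.71 -2.22]
0 30 [-0.63  0.38 -0.31 -1.08 -0.9  -1.75]
0 30 [-0.65  0.22 -0.36 -1.   -0.98 -1.86]
0 30 [-0.04  0.26 -0.42 -1.07 -0.79 -1.93]
0 30 [-0.02  0.12 -0.43 -0.97 -0.85 -2.09]
0 35 [-0.67  0.43 -0.26 -1.08 -1.02 -1.72]
0 35 [-0.7   0.28 -0.31 -1.01 -1.09 -1.81]
0 35 [-0.1   0.31 -0.38 -1.09 -0.91 -1.86]
0 35 [-0.1   0.18 -0.39 -1.02 -0.97 -1.99]
1 20 [-0.51  0.29 -0.4  -1.04 -0.66  1.28]
1 20 [-0.5   0.11 -0.46 -0.92 -0.72  1.11]
1 20 [ 0.15  0.16 -0.51 -0.94 -0.51  0.97]
1 20 [ 0.22  0.01 -0.55 -0.77 -0.55  0.72]
1 25 [-0.58  0.33 -0.36 -1.07 -0.79  1.34]
1 25 [-0.59  0.16 -0.4  -0.97 -0.86  1.21]
1 25 [ 0.04  0.21 -0.46 -1.02 -0.66  1.12]
1 25 [ 0.08  0.06 -0.48 -0.89 -0.71  0.92]
1 30 [-0.63  0.38 -0.31 -1.08 -0.9   1.39]
1 30 [-0.65  0.22 -0.36 -
[... 335 characters left out ...]
 w 0.6
z60 t 3.8 [ 601.07 -199.6    59.51] F [ 0.95 -1.09  0.05] w 0.7
56 t 4.0 [ 601.7  -199.15   56.1 ] F [-0.04 -0.54 -0.03] w 0.5
53 t 4.3 [ 601.86 -199.06   53.06] F [ 0.24 -0.96  0.42] w 0.6
50 t 4.5 [ 601.34 -198.97   49.68] F [ 0.24 -1.34  0.63] w 0.7
47 t 4.8 [ 601.31 -199.03   46.59] F [ 0.52 -0.23 -1.15] w 0.4
44 t 5.0 [ 601.47 -199.05   43.69] F [-0.06  1.24  0.55] w 0.6
41 t 5.3 [ 601.48 -199.05   40.73] F [ 0.58 -0.54 -0.05] w 0.4
38 t 5.5 [ 601.49 -199.03   37.75] F [ 0.76 -1.55  0.11] w 0.4
35 t 5.8 [ 601.48 -199.03   34.74] F [ 0.18 -0.42  1.  ] w 0.2
32 t 6.0 [ 602.24 -199.12   32.27] F [ 1.   -0.46  1.43] w 0.2
up t 6.8 [ 600.99 -198.91  109.23] F [-0.05  0.4  -0.58] w 0.5
```

Run:
```python
import cv2,numpy as np
t=cv2.imread("pics/top1.png"); s=cv2.imread("pics/side1.png")
f=lambda i,y,x,h,w,k:cv2.resize(i[y:y+h,x:x+w],None,fx=k,fy=k,interpolation=cv2.INTER_CUBIC)
cv2.imwrite("pics/crop1.png",np.hstack([f(t,150,300,130,133,3),f(s,125,270,130,133,3)]))
```

```text
(no output)
```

View pics/crop1.png

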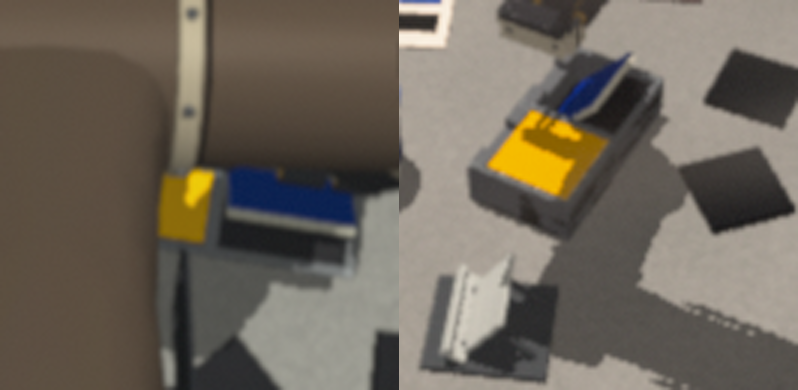

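The tile stays up on the ramp: its raised white edge runs (376,218)–(418,225) in the top view and (332,164)–(347,144) in the side view. Now I'll measure that edge against the model.

Run:
```python
from g import *
def tri(a,b):
    o1,d1=ray("top",a);o2,d2=ray("side",b)
    A=np.c_[d1,-d2]; k=np.linalg.lstsq(A,o2-o1,rcond=None)[0]; return (o1+k[0]*d1+o2+k[1]*d2)/2, np.linalg.norm(o1+k[0]*d1-o2-k[1]*d2)
def tl(p): q=p-PB; return np.array([q@TX,q@TY,p[2]])
top=cv2.imread("pics/top1.png")[:,:,::-1].copy(); sd=cv2.imread("pics/side1.png")[:,:,::-1].copy()
bl,bh=(105,120,40),(130,255,255)
mt=mask(top,bl,bh,(370,195,425,235)); ms=mask(sd,bl,bh,(315,135,360,175))
for n,m in(("top",mt),("side",ms)):
    c=big(m)[:,0]; print(n,cv2.boundingRect(c)); 
    # blue lower edge in the top view: lowest blue pixel per column
    if n=="top":
        u=np.arange(379,416); v=np.array([np.nonzero(m[:,x])[0].max()+.5 for x in u]); k=np.polyfit(u,v,1); print("fit",k)
        for x in(376.7,397.5,418.3): print(tl(onz("top",(x,np.polyval(k,x)),90)))
print("model face edge",[-18.7,0,90])
print([ (tl(p),e) for p,e in(tri((376.7,217.7),(332,164.3)),tri((418.3,224.7),(347,144)))])
for y in(50,-50):
    for x,z in((-18.7,90),(-26.6,83.8)):
        p=PB+x*TX+y*TY+z*Z; print(y,x,"proj",proj("top",p),proj("side",p))
```

```text
top (376, 206, 42, 18)
fit [  0.15 160.58]
[-19.18  49.93  90.  ]
[-19.12   1.41  90.  ]
[-19.07 -47.02  90.  ]
side (323, 146, 21, 18)
model face edge [-18.7, 0, 90]
[(array([-15.12,  46.99,  59.61]), np.float64(3.7633263651413578)), (array([-19.65, -50.41,  77.04]), np.float64(1.0517167405276855))]
50 -18.7 proj [376.7  217.79] [333.31 158.83]
50 -26.6 proj [375.86 221.24] [335.35 160.95]
-50 -18.7 proj [419.6  224.38] [346.74 141.22]
-50 -26.6 proj [418.5  227.79] [348.68 143.29]
```

Run:
```python
from g import *
sd=cv2.imread("pics/side1.png")[:,:,::-1].copy()
m=mask(sd,(105,120,40),(130,255,255),(315,135,360,175))
v=np.arange(147,163); u=np.array([np.nonzero(m[y])[0].max()+.5 for y in v]); k=np.polyfit(v,u,1); print(k,np.abs(np.polyval(k,v)-u).max())
for z in(78,82,86,90):   # top-view edge ray gives x=-19.1+-; find side residual
    for y in(-35,0,35):
        q=proj("side",PB-19.1*TX+y*TY+z*Z); print(z,y,q,"du",np.polyval(k,q[1])-q[0])
im=sd[130:180,305:365]; cv2.imwrite("pics/crop2.png",cv2.resize(im[:,:,::-1],None,fx=10,fy=10,interpolation=cv2.INTER_NEAREST))
```

```text
[ -0.89 473.77] 2.139705882352928
78 -35 [344.73 146.37] du -1.188314889135313
78 0 [340.12 152.45] du -1.9861104484969019
78 35 [335.39 158.69] du -2.805302280777255
82 -35 [344.79 145.52] du -0.4873805061849339
82 0 [340.17 151.6 ] du -1.2775189811633254
82 35 [335.43 157.84] du -2.0888924334759054
86 -35 [344.84 144.67] du 0.2163982121543313
86 0 [340.22 150.75] du -0.5660139022466524
86 35 [335.46 156.99] du -1.369497160568585
90 -35 [344.9  143.81] du 0.923038614208167
90 0 [340.26 149.89] du 0.14842279571229255
90 35 [335.5  156.14] du -0.6470977617774452
```

View pics/crop2.png

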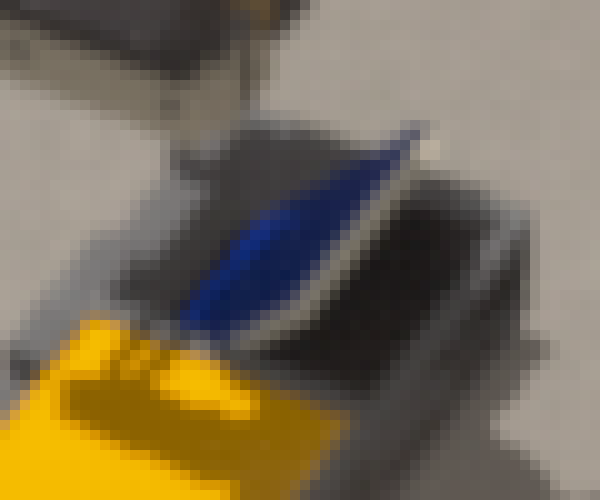

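The measured edge agrees with the model (x −19.1 vs −18.7; height within about 2 mm). Now the approach, in stages with a force check.

```bash
cat >> g.py <<'E'
B=25
def dn(yaw,deg):
    X,Y,_=ax(yaw);a=np.radians(deg); return X*np.cos(a)-Z*np.sin(a), X*np.sin(a)+Z*np.cos(a)
def tz(q): return R.from_quat(q).as_matrix()[:,2]
E
python3 - <<'E'
from g import *
q=q_lean(ty,52,B,0); d,n=dn(ty,52)
tip=PB-22.9*TX+1*TY+86*Z+18*d; pre=tip-70*tz(q)
print(tip,pre,[bot.solve_ik(p,q) for p in(pre+70*Z,pre,tip)])
s=bot.read_state()["tcp_pos"]; bot.line_to(s+90*Z,250)
bot.move_ptp(pre+70*Z,q); bot.move_gripper(22,5); bot.line_to(pre,200); F0=st("pre")["contact_force"]
for k in(40,25,15,8,0):
    bot.line_to(tip-k*tz(q),80); s=st(k)
    if np.linalg.norm(s["contact_force"]-F0)>8: print("contact");break
for c in("side","top"): cv2.imwrite(f"pics/{c}2.png",bot.camera(c)[:,:,::-1])
t=cv2.imread("pics/top2.png"); s=cv2.imread("pics/side2.png")
f=lambda i,y,x,h,w,k:cv2.resize(i[y:y+h,x:x+w],None,fx=k,fy=k,interpolation=cv2.INTER_CUBIC)
cv2.imwrite("pics/crop3.png",np.hstack([f(t,150,330,130,130,3),f(s,115,300,65,65,6)]))
E
```

```text
[ 554.45 -191.41   71.82] [ 511.66 -215.27  121.81] [array([-0.61,  0.12, -0.32, -0.89, -0.95, -2.04]), array([-0.64,  0.23, -0.37, -0.98, -0.88, -1.86]), array([-0.58,  0.33, -0.36, -1.07, -0.78, -1.79])]
pre t 9.4 [ 511.68 -215.7   121.9 ] F [ 0.24 -0.67 -0.27] w 22.2
40 t 9.9 [ 530.08 -204.67  100.07] F [-0.72  0.01  0.51] w 22.1
25 t 10.3 [ 539.12 -199.61   89.1 ] F [-0.23  0.33 -0.7 ] w 22.2
15 t 10.6 [ 545.31 -196.26   82.03] F [-0.66 -0.41  0.03] w 22.0
8 t 10.8 [ 549.57 -193.89   77.16] F [-0.79 -0.25 -0.19] w 22.4
0 t 11.1 [ 554.47 -191.15   71.33] F [-0.2   0.46  0.03] w 21.9
```

View pics/crop3.png

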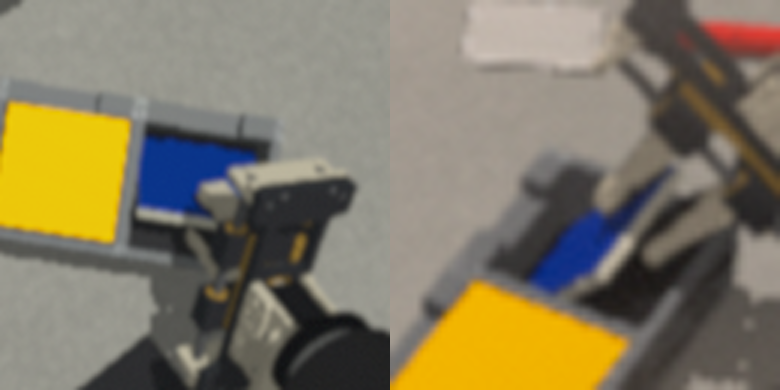

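The fingers straddle the raised edge, one on the blue face and one behind it, with no contact. Light grip, centre on force, then firm grip and lift.

Run:
```python
from g import *
q=q_lean(ty,52,B,0); d,n=dn(ty,52)
bot.move_gripper(0,4); s=st("grip4"); print("Fn",s["contact_force"]@n,"Fd",s["contact_force"]@d)
bot.move_gripper(0,30); s=st("grip30"); print("Fn",s["contact_force"]@n,"Fd",s["contact_force"]@d)
p=s["tcp_pos"]
for h in(6,20,60,110):
    bot.line_to(p-h*d,100 if h>20 else 60); s=st(h)
for c in("side","top"): cv2.imwrite(f"pics/{c}3.png",bot.camera(c)[:,:,::-1])
t=cv2.imread("pics/top3.png"); s=cv2.imread("pics/side3.png")
f=lambda i,y,x,h,w,k:cv2.resize(i[y:y+h,x:x+w],None,fx=k,fy=k,interpolation=cv2.INTER_CUBIC)
cv2.imwrite("pics/crop4.png",np.hstack([f(t,150,310,130,130,3),f(s,80,300,98,98,4)[:390]]))
```

```text
grip4 t 11.5 [ 554.46 -191.44   71.97] F [-0.76  0.4   0.27] w 10.0
Fn -0.4697675046741023 Fd -0.7043592456306725
grip30 t 11.8 [ 554.85 -191.56   72.23] F [ 0.12 -1.03  2.07] w 10.4
Fn 1.475832440893715 Fd -1.4686012409910953
6 t 12.0 [ 550.74 -191.     77.06] F [ 0.98  0.86 -1.3 ] w 9.7
20 t 12.4 [ 542.23 -189.72   88.32] F [ 0.27 -0.99 -1.35] w 9.8
60 t 12.9 [ 518.31 -186.41  119.66] F [ 0.24 -0.32 -2.03] w 9.5
110 t 13.6 [ 487.89 -182.11  158.79] F [ 0.96 -1.   -2.62] w 9.7
```

View pics/crop4.png

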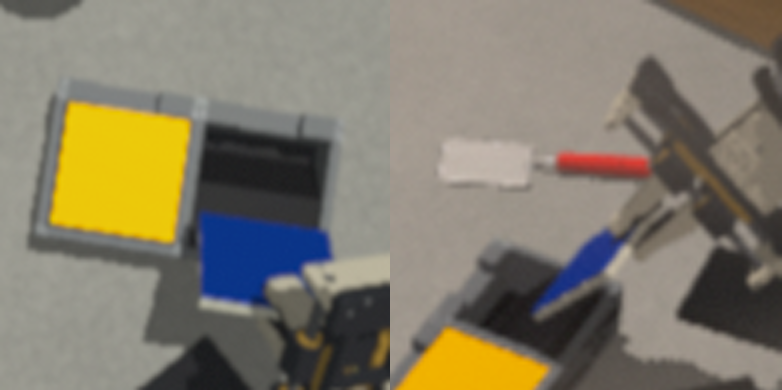

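The tile is held flat between the pads (9.7 mm width), square in the hand; the knife is untouched. Before placing I'll check in-hand offset and overlay a few expected stand points to refine the seat.

Run:
```python
from g import *
d,n=dn(ty,52); T=bot.read_state()["tcp_pos"]
F=T+82*d+5*n; print("foot z",F[2])
t=cv2.imread("pics/top3.png")[:,:,::-1].copy(); m=mask(t,(105,120,40),(130,255,255),(365,205,440,260))
u=np.arange(380,417); v=np.array([np.nonzero(m[:,x])[0].min()-.5 for x in u]); k=np.polyfit(u,v,1); print("foot line",k)
c=big(m)[:,0]; r=[]
for y in range(int(np.polyval(k,377))+3,int(np.polyval(k,377))+14,2): r.append((np.nonzero(m[y])[0].min()-.5,y))
print("left edge px",r[::2])
L=np.polyfit([a[1] for a in r],[a[0] for a in r],1); vv=221.; uu=np.polyval(L,vv)
for p in((uu,np.polyval(k,uu)),(397.5,np.polyval(k,397.5))):
    q=onz("top",p,F[2])-F; print("foot pt rel model: x %.1f y %.1f"%(q@TX,q@TY))
ui=[x for x in range(400,440) if m[int(round(np.polyval(k,x)))+3,x]]; print("right px",max(ui)+.5); 
p=(max(ui)+.5,np.polyval(k,max(ui)+.5)); q=onz("top",p,F[2])-F; print("right %.1f"%(q@TY))
# stand overlay
sy=np.radians(14.8);X,Y,_=ax(sy);ds,ns=dn(sy,55);O=np.array([563,128,0])-1.5*Y+20*X+18.2*Z
pts={"crease":((0,0),45,(0,0,255)),"slopetop":((68,0),45,(0,255,0)),"ledge end":((0,18),55,(255,0,255)),"lip":((7,18),55,(0,200,255))}
out=[]
for nme,(x0,y0) in(("top",(234,178)),("side",(274,206))):
    im=cv2.imread(f"pics/{nme}0.png"); K=8
    a=cv2.resize(im[y0:y0+55 ,x0:x0+50],None,fx=K,fy=K,interpolation=cv2.INTER_CUBIC)
    for (up,nn),w,col in pts.values():
        for s_ in(-1,0,1):
            p=proj(nme,O-up*ds+nn*ns+s_*w*Y); cv2.circle(a,tuple(int(x) for x in ((p-[x0,y0]+.5)*K)),3,col,-1)
    out.append(a)
cv2.imwrite("pics/crop5.png",np.hstack(out))
```

```text
foot z 96.76951430943818
foot line [  0.16 160.56]
left edge px [(np.float64(375.5), 222), (np.float64(375.5), 226), (np.float64(376.5), 230)]
foot pt rel model: x 1.5 y 52.7
foot pt rel model: x 1.3 y 1.1
right px 418.5
right -47.5
```

View pics/crop5.png

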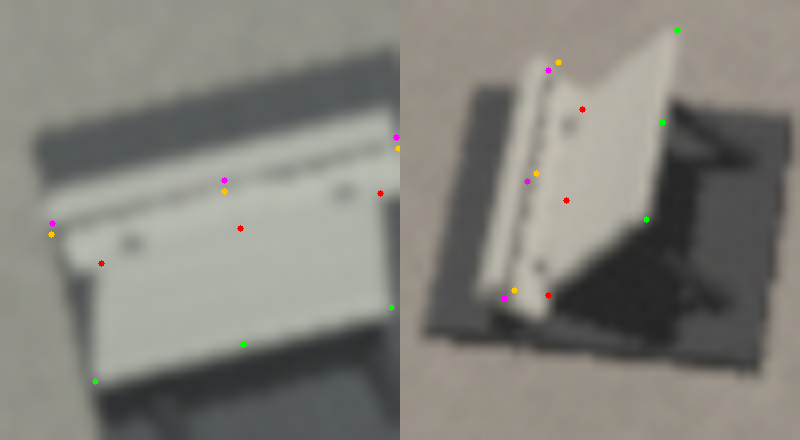

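The overlay fits: slope-top dots lie on the slope edge in both views, and the lip dots are on the lip line. I'll carry the tile to 15 mm above the seat, 4 mm off the slope, and check lateral centring there.

```bash
cat >> g.py <<'E'
sy=np.radians(14.8);SX,SY,_=ax(sy);ds,ns=dn(sy,55);us=-ds
O=np.array([563,128,0])-1.2*SY+20*SX+18.2*Z
QS=q_lean(sy,55,B,0); OFF=1.0
def place(up,off): return O+(82+up)*us+(5+off)*ns-OFF*SY
E
python3 - <<'E'
from g import *
p=bot.read_state()["tcp_pos"]; bot.line_to(p+30*Z,120)
a=place(15,4); b=place(95,6); print(a,b)
bot.line_to(b,130,QS); st("pre")
bot.line_to(a,80); st("near")
for c in("side","top"): cv2.imwrite(f"pics/{c}4.png",bot.camera(c)[:,:,::-1])
t=cv2.imread("pics/top4.png"); s=cv2.imread("pics/side4.png")
f=lambda i,y,x,h,w,k:cv2.resize(i[y:y+h,x:x+w],None,fx=k,fy=k,interpolation=cv2.INTER_CUBIC)
cv2.imwrite("pics/crop6.png",np.hstack([f(t,175,225,80,80,5),f(s,190,255,80,80,5)]))
E
```

```text
[536.24 118.65 102.82] [493.46 107.35 169.5 ]
pre t 16.5 [493.49 106.97 169.48] F [-0.89  0.17 -1.77] w 9.7
near t 17.6 [536.01 118.59 103.05] F [-0.63  0.03 -2.55] w 9.6
```

View pics/crop6.png

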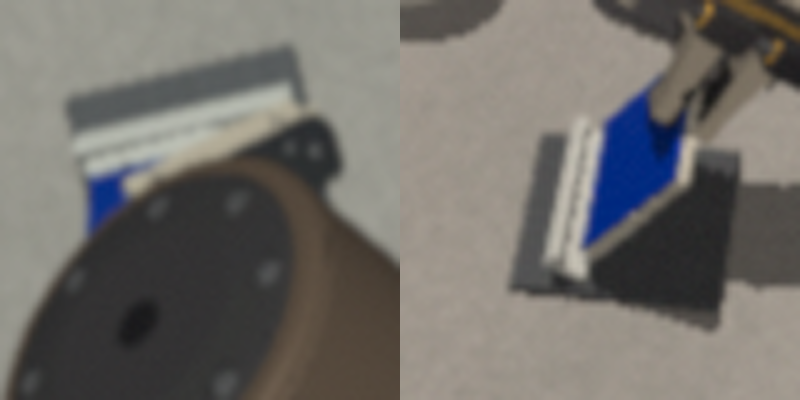

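Tile is above the seat: in the top view its left foot corner is at about (243,210), just inside the ledge end; in the side view it lies parallel to the slope between slope and lip. Now numeric lateral check, then lower until contact.

Run:
```python
from g import *
T=bot.read_state()["tcp_pos"]; Fc=T+OFF*SY+82*ds+5*ns   # expected foot-face line centre if tile offset = OFF
t=cv2.imread("pics/top4.png")[:,:,::-1].copy(); m=mask(t,(105,120,40),(130,255,255),(235,200,262,225))
for y in range(210,221,2):
    x=np.nonzero(m[y])[0]
    if len(x):
        # expected left side line: points Fc+50SY+s*us
        P=[proj("top",Fc+50*SY+s*us) for s in(0,40)]; xe=np.interp(y,[P[0][1],P[1][1]],[P[0][0],P[1][0]])
        print("top row",y,"left edge %.1f expected %.1f"%(x.min()-.0,xe))
s=cv2.imread("pics/side4.png")[:,:,::-1].copy(); m=mask(s,(105,120,40),(130,255,255),(285,195,320,245))
c=big(m)[:,0]; print("side blue lowest",c[c[:,1].argmax()],"leftmost at top",[(y,np.nonzero(m[y])[0].min()) for y in range(212,242,6)])
for k in(-50,50): print("side expected foot",k,proj("side",Fc+k*SY), "ledge front corner",proj("side",O+18*ns+7*us+k*1.1*SY))
# ledge ends, measured in the empty pictures by brightness along the lip
for nme in("top","side"):
    im=cv2.cvtColor(cv2.imread(f"pics/{nme}0.png"),cv2.COLOR_BGR2GRAY)
    for (lbl,base,w) in(("lip face",O+18*ns+2*us,55),("slope",O+45*us,45)):
        yy=np.arange(-75,75,.5); P=np.array([proj(nme,base+y*SY) for y in yy],np.float32)
        g=cv2.remap(im,P[:,0][None],P[:,1][None],cv2.INTER_LINEAR)[0].astype(float); gr=np.abs(np.gradient(cv2.GaussianBlur(g[None],(0,0),2)[0]))
        a=yy<-w+15; a1=yy[a][(gr[a]*(yy[a]>-w-12)).argmax()]; b=yy>w-15; b1=yy[b][(gr[b]*(yy[b]<w+12)).argmax()]
        print(nme,lbl,"ends",a1,b1,"centre",(a1+b1)/2)
```

```text
top row 210 left edge 246.0 expected 242.1
top row 212 left edge 243.0 expected 242.0
top row 214 left edge 243.0 expected 241.8
top row 216 left edge 243.0 expected 241.7
top row 218 left edge 243.0 expected 241.6
top row 220 left edge 243.0 expected 241.6
side blue lowest [292 238] leftmost at top [(212, np.int64(299)), (218, np.int64(296)), (224, np.int64(295)), (230, np.int64(294)), (236, np.int64(293))]
side expected foot -50 [295.47 213.95] ledge front corner [293.24 213.4 ]
side expected foot 50 [290.63 239.95] ledge front corner [287.8  241.94]
top lip face ends -56.5 51.5 centre -2.5
top slope ends -45.0 45.5 centre 0.25
side lip face ends -49.0 61.5 centre 6.25
side slope ends -49.5 45.5 centre -2.0
```

Lateral estimates scatter about zero (±2 mm), so no correction now. Lowering to contact.

Run:
```python
from g import *
F0=np.mean([bot.read_state()["contact_force"] for _ in range(5)],0); print(F0)
for up in np.arange(12,-8,-1.5):
    bot.line_to(place(up,4),25); s=bot.read_state(); f=s["contact_force"]-F0
    print("up %.1f"%up,"Fup %.1f Fn %.1f Fy %.1f"%(f@us,f@ns,f@SY))
    if f@us>5: break
for off in np.arange(3,-4,-1.):
    bot.line_to(place(up,off),25); s=bot.read_state(); f=s["contact_force"]-F0
    print("off %.1f"%off,"Fup %.1f Fn %.1f Fy %.1f"%(f@us,f@ns,f@SY))
    if f@ns>4: break
st()
```

```text
[-0.29  0.11 -2.49]
up 12.0 Fup 0.8 Fn 0.1 Fy -0.4
up 10.5 Fup 0.3 Fn 0.5 Fy -0.2
up 9.0 Fup 0.3 Fn 0.5 Fy -0.5
up 7.5 Fup 0.3 Fn 0.3 Fy -0.7
up 6.0 Fup 0.3 Fn 0.3 Fy -0.8
up 4.5 Fup 0.1 Fn -0.4 Fy 0.6
up 3.0 Fup -0.8 Fn 0.5 Fy -0.3
up 1.5 Fup 1.0 Fn 0.1 Fy 0.1
up 0.0 Fup -0.5 Fn 1.5 Fy 0.2
up -1.5 Fup -1.3 Fn 1.7 Fy -0.4
up -3.0 Fup 12.8 Fn 2.6 Fy -0.9
off 3.0 Fup 11.2 Fn 3.7 Fy -0.7
off 2.0 Fup 12.1 Fn 4.7 Fy -0.9
 t 21.0 [545.68 121.09  88.66] F [-3.06 -1.55 10.15] w 9.8
```

Run:
```python
from g import *
F0=np.array([-.29,.11,-2.49])
up=-2.0
for off in np.arange(2,-5,-.7):
    bot.line_to(place(up,off),25); f=np.mean([bot.read_state()["contact_force"] for _ in range(3)],0)-F0
    print("off %.1f"%off,"Fup %.1f Fn %.1f Fy %.1f"%(f@us,f@ns,f@SY))
    if f@ns>6: break
st()
for c in("side","top"): cv2.imwrite(f"pics/{c}5.png",bot.camera(c)[:,:,::-1])
```

```text
off 2.0 Fup 5.9 Fn 7.5 Fy -1.0
 t 21.2 [545.2  120.75  88.77] F [ 2.66 -0.17  6.65] w 9.7
```

Seated: ledge contact 2–3 mm below expected and slope contact 2 mm early, both within calibration error. Release gently and back off.

Run:
```python
from g import *
for w in(11,13,17,24): bot.move_gripper(w,10); st(w)
p=bot.read_state()["tcp_pos"]; z=tz(QS)
bot.line_to(p-15*z,50); bot.line_to(p-80*z,120); st("back")
bot.line_to(p-80*z+90*Z,200)
bot.move_joints([-.83,.359,.012,0,-1.224,-.288]); st("clear")
for c in("side","top"): cv2.imwrite(f"pics/{c}6.png",bot.camera(c)[:,:,::-1])
t=cv2.imread("pics/top6.png"); s=cv2.imread("pics/side6.png")
f=lambda i,y,x,h,w,k:cv2.resize(i[y:y+h,x:x+w],None,fx=k,fy=k,interpolation=cv2.INTER_CUBIC)
cv2.imwrite("pics/crop7.png",np.vstack([np.hstack([f(t,175,230,60,80,5),f(s,190,260,60,80,5)]),np.hstack([f(t,80,100,150,200,2),f(s,90,230,150,200,2)])]))
```

```text
11 t 21.6 [544.73 120.7   88.16] F [ 2.61 -0.48  5.97] w 11.2
13 t 21.8 [543.98 120.61  87.59] F [ 1.03 -0.64  4.08] w 12.6
17 t 22.2 [543.32 120.83  87.16] F [-0.85 -0.75 -0.57] w 16.7
24 t 22.6 [544.08 120.73  87.76] F [ 0.09  0.01 -0.44] w 24.0
back t 23.8 [512.53  77.53 147.08] F [ 0.13  0.25 -0.64] w 24.0
clear t 26.9 [ 295.73 -606.71  226.37] F [ 0.18 -0.38 -0.62] w 23.9
```

View pics/crop7.png

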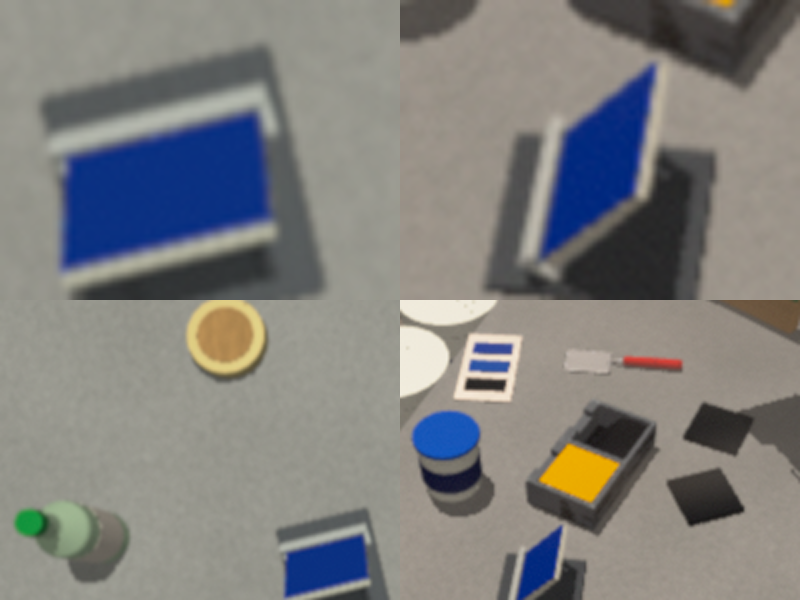

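Top view: the tile sits on the ledge, foot edge (242,206)–(282,197), parallel to the lip, blue face out. The yellow tile, pail, bottle and knife are undisturbed. One numeric check of square and centred.

Run:
```python
from g import *
def onplane(n,uv,p0,nn):
    o,d=ray(n,uv); return o+d*((p0-o)@nn)/(d@nn)
C=O+50*us+10*ns
for n,box in(("top",(232,190,295,235)),("side",(280,198,316,246))):
    im=cv2.imread(f"pics/{n}6.png")[:,:,::-1].copy(); c=big(mask(im,(105,120,40),(130,255,255),box))[:,0]
    q=np.array([onplane(n,p,C,ns)-C for p in c]); r=cv2.minAreaRect(np.c_[q@SY,q@us].astype(np.float32)); print(n,"tile centre(y,up)",r[0],"size",r[1],"ang",r[2])
    # light ledge strip and base outline, same picture
    hsv=cv2.cvtColor(im,cv2.COLOR_RGB2HSV); dark=mask(im,(0,0,0),(180,255,95),(232,180,300,250) if n=="top" else (270,210,330,258))
    lt=cv2.inRange(hsv,(0,0,165),(180,70,255)); k=np.zeros_like(lt); b=box; k[b[1]-5:b[3]+5,b[0]-5:b[2]+8]=255; lt&=k
    P=np.argwhere(lt)[:,::-1]; W=np.array([onplane(n,p,O+18*ns,ns)-O for p in P]); 
    sel=np.abs(W@us-2)<7; print("   lip strip y range",np.percentile((W@SY)[sel],[0,1,99,100]),sel.sum())
for nme in("yel",):
    for n,box in(("top",(320,170,375,240)),("side",(290,155,350,205))):
        im=cv2.imread(f"pics/{n}6.png")[:,:,::-1].copy(); print("yellow",n,rect_z(n,mask(im,(18,120,80),(35,255,255),box),56)[0])
```

```text
top tile centre(y,up) (-0.08728790283203125, -6.557201385498047) size (98.84374237060547, 100.82542419433594) ang 0.008199125528335571
   lip strip y range [-52.47 -51.77  49.26  49.99] 29
side tile centre(y,up) (-5.457176208496094, -7.521892547607422) size (104.31202697753906, 96.60354614257812) ang 86.77628326416016
   lip strip y range [-62.16 -62.11 -57.3  -57.25] 2
yellow top (581.2988891601562, -81.25656127929688)
yellow side (581.9349365234375, -82.63357543945312)
```

```bash
python3 -c "
from plant import bot
print(bot.close_job(), bot.read_state()['t'])"
```

```text
the job is handed in; nothing more can be done
the job is handed in; nothing more can be done
```

The blue tile is standing on the viewing stand, blue face out, resting on the ledge and leaning on the slope. I handed the job in after about 27 s of robot time.

- **Tipping:** I pressed the thumb-notch end down until the tile tipped, with no noticeable force. It stayed up on the ramp when I let go.
- **Grasp:** I took it by the raised edge with the tool tilted 25° within the tile's plane, because pointing straight down the slope is out of reach. The jaws closed on the 10 mm thickness.
- **Placing:** I lowered it under force watch. It met the ledge at about 13 N and the slope at about 7 N, and then I let go. The tile stayed put while the fingers opened and withdrew.

**Last checks**
- **Top view:** the tile is square to the ledge within about 0.1° and centred within about 1–1.5 mm. The yellow tile has not moved (0.0 mm), and the bottle and pail look undisturbed.
- **Side view:** this disagreed somewhat. It put the tile 3–5 mm off towards −y and turned about 3°. That view is at a grazing angle and depends on the assumed slope plane, so I trusted the top view. The side picture looks parallel to the eye and shows the pail and knife undisturbed.
- **Heights:** the ledge and slope were met 2–3 mm away from where I expected. I put this down to camera calibration error.

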